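# Pump up a pressure lantern's tank on the lamp-shop counter

### The job

Pump up the green lantern tank on the counter: with the fingertips, push its black pump plunger down over and over in full strokes until the red pressure pin has popped fully out of its black collar, then take the hand away. Only pumping may raise the pin, so do not touch it; leave the tank standing where it is, pick nothing up, and leave the globe, hood, carton and spanner beside it alone.

Things in the scene. Friction and masses are not known exactly. Their poses are not given: they have to be found in the camera images.
- tank: Loose green pressure-lantern tank, burner off: a drum 150 mm across, top 90 mm above the counter, 1.1 to 1.8 kg. Origin: centre of its underside, z up. On top: pump at x -45 mm, y 0; brass burner thread at the middle, 124 mm high; pressure indicator at x 45, y -25 mm; filler cap at x 20, y 46 mm, 106 mm high; valve knob at x 6, y -62 mm, 115 mm high. The pump is the tallest part.
- plunger_top (a point): Top centre of the pump plunger's black button, a dome with a flat top (38 mm across, on a 12 mm steel stem in a steel barrel). At rest 157.5 mm above the counter, at the bottom of its stroke 135.5 mm.
- plunger (a joint): Travel of the plunger, m: 0 = sprung fully up, 0.022 = at its bottom stop, straight down. Its spring pushes back with 4 N at the top, about 14 N at the bottom, and lifts it within 0.3 s when let go. Each full stroke pumps in air; one of less than half the travel pumps in none. It must come fully up again to draw air for the next stroke.
- pin_top (a point): Top centre of the red pressure pin, 11 mm across, in its black collar (23 mm across, top 109 mm above the counter). Seated, it stands 110 mm above the counter; fully out, 124 mm.
- pin (a joint): How far the pressure pin is out, m: 0 = seated, 0.014 = fully out. It hardly stirs in the first strokes and pops out over the last two or three. The tank already holds an unknown amount of air, so 4 to 8 full strokes are needed. The pin does not sink back between strokes; further strokes do not raise it past 0.014.
- globe: Bystander: the lantern's amber glass chimney, an open tube 96 mm across and 105 mm tall, loose. Origin: centre of its underside.
- hood: Bystander: the lantern's green enamelled hood, a stepped round cap 122 mm across and 70 mm tall with a small brass nut on top, loose. Origin: centre of its underside.
- carton: Bystander: an upright green, white and yellow bulb carton, 62 x 62 x 116 mm, loose. Origin: centre of its underside.
- spanner: Bystander: a steel spanner 150 mm long lying flat along its own x axis, loose.
Not all that is in view belongs to the job. Leave any purple look-alike of the tank alone.

How it is judged:
By the outcome, as a careful person would: the job done as asked, in the order asked, and still so for the second after the job is handed in, with the robot touching nothing.
It also fails if it takes over 48 s, if anything falls off the work surface, if the arm or the gripper's body presses on something with over 40 N, if the wrist force passes 120 N, or if a joint passes its speed limit or range.

### The arm

A 7-joint arm with a two-finger parallel gripper is mounted at the origin on the work surface. World frame = base frame: x ahead of the robot, y to its left, z up, the work surface at z = 0. Lengths are in m, angles in rad, forces in N, time in s.
With the tool pointing down it reaches from about 0.4 to 0.85 m from the base axis. Payload 10.4 kg.
Tool frame: the origin (TCP) lies between the finger pads; the fingertips stand tcp_to_tips ahead of it and the grasp point (between the pads) lies 8 mm behind it (tcp_to_tips is the distance from the TCP to the fingertips, in m); z points along the fingers, y is the line along which they close (so a half turn about z gives the same grasp; the last joint's range is limited). The gripper opens to 85 mm and grips with 20 to 120 N. Pads are 22 mm wide; open, the fingers measure 114 mm over their backs; the gripper's body (76 mm by 85 mm) begins 54 mm behind the grasp point. The pads swing forward as they close: fully open they stand 13 mm farther back than shut.
Start: joints at [1.239, 0.332, -0.065, 1.46, 0.022, 1.35, -0.088], TCP at [0.19, -0.595, 0.242] pointing down, gripper open.
Joint ranges: [-2.6, 2.6], [-0.5, 2.12], [-1.47, 1.34], [0.16, 2.42], [-1.27, 4.41], [0.06, 2.06], [-2.6, 2.6]. Speed limits (rad/s): [2.22, 2.22, 2.79, 2.79, 3.14, 3.14, 3.14].

### API

Orientations are given as a unit quaternion [x, y, z, w].
In Python, from workcell import * gives the robot as it stands.
- The arm moves only by the tool apply_moves, never from a script. Its argument "rows" is a list of rows, each an object of numbers: "x", "y", "z": the shift along the tool's x, y, z in mm; "ax", "ay", "az": the turn, a rotation vector about the tool's x, y, z in degrees; "gripper": the closure, from 0 (fully open) to 1 (shut). A call has 1 to 5 rows; each row shifts and turns the commanded pose from where the row before left it, along the tool's axes as they then stand; what a row does not reach is not made up. A row lasts 1/12 s, in which the tool goes at most 41.7 mm and 7.16 degrees, less where a joint would pass 70% of its speed; a pose out of reach is approached as far as the arm can. A call with a gripper value outside its range is refused whole. The fingers move at their own pace and stop on an object; "newtons" is the grip in N (left out, the last holds). Time passes only in rows, so rows that do not move let the fingers close. It gives the time, the measured TCP pose, the force, the opening and the grip force at its end, in the units of the state.
- get_obs(): the state, without advancing time (a new reading comes with each control period).
- camera(name): name is "scene" or "top" or "wrist"; returns a dict with "color" (420x560x3 uint8, red, green, blue), "fov_y" (degrees; the focal length in pixels is half the picture's height over the tangent of half this angle, whatever the lens; pixels are square), "cx", "cy" (the principal point, pixels), "rvec" (rotation vector, rad) and "tvec" (3), from world to camera coordinates, as OpenCV has them. Camera axes: x right, y down, z forward; pixel columns grow to the right and rows downward; lengths in m; the calibration is good to about 2 mm. A picture is of the moment at which its call begins. There is no depth.
- hand_in(): hands the job in; it is judged then, once.
The state is a dict: "clock": time; "joint_pos": joint angles; "joint_velocities": joint speeds; "tau": joint torques, N m; "position": TCP position; "ee_rot": TCP orientation; "ft_force": force on the tool from outside, world axes, zero at the start; "torque": the same for the moment, N m; "grip_width": opening from 0.0 (shut) to 1.0 (fully open); "grasp_force": force on a finger pad.
Only numpy, scipy, OpenCV 4.12 (cv2) and the standard library are available. Lean on these libraries where they do the work, as an engineer would, in place of code of your own. Each camera call takes 0.05 s, during which the arm holds its last target. There are 200 camera calls.

## Working session

There is one attempt and no reset: what is moved stays moved. The work goes in short steps, Python scripts to look and compute and a tool call to move; the robot and the scene stay as the last step left them, time stands still between calls to the robot, and variables do not carry over. Pictures are saved under pics/ and viewed, at most 10 in all, crops included, and the job is handed in when it is done.

Besides the shell and the picture viewer there is one more tool, called after "Emit:" as a command line: name --argument value ..., lists and objects as JSON in quotes. apply_moves: Moves the arm, as the interface text tells. Its arguments: {"type":"object","properties":{"rows":{"type":"array","items":{"type":"object","properties":{"x":{"type":"number"},"y":{"type":"number"},"z":{"type":"number"},"ax":{"type":"number"},"ay":{"type":"number"},"az":{"type":"number"},"gripper":{"type":"number"}}}},"newtons":{"type":"number"}},"required":["rows"]}

```bash
ls; mkdir -p pics; cat > h.py <<'E'
from workcell import *
import numpy as np, cv2, json
from scipy.spatial.transform import Rotation as R
def snap(n,f):
    c=camera(n); cv2.imwrite(f'pics/{f}.png',c['color'][:,:,::-1])
    json.dump({k:np.array(v).tolist() for k,v in c.items() if k!='color'},open(f'pics/{f}.json','w'))
def par(f):
    c=json.load(open(f'pics/{f}.json')); F=210/np.tan(np.radians(c['fov_y'])/2)
    return F,c['cx'],c['cy'],R.from_rotvec(c['rvec']).as_matrix(),np.array(c['tvec'])
def pix(f,u,v,z):
    F,cx,cy,M,t=par(f); d=M.T@np.array([(u-cx)/F,(v-cy)/F,1]); o=-M.T@t
    return o+d*(z-o[2])/d[2]
def proj(f,p):
    F,cx,cy,M,t=par(f); q=M@np.array(p)+t; return F*q[0]/q[2]+cx,F*q[1]/q[2]+cy
E
python3 - <<'E'
from h import *
snap('scene','s0');snap('top','t0')
o=get_obs();print(o)
import workcell;print([k for k in dir(workcell) if k[0]!='_'])
a=cv2.imread('pics/s0.png');b=cv2.imread('pics/t0.png')
print([ (par(f)[0],-par(f)[3].T@par(f)[4]) for f in('s0','t0')])
E
```

```text
pics
{'clock': 0.1, 'joint_pos': array([ 1.23943239,  0.33280682, -0.06470705,  1.46084669,  0.02162185,
        1.34990989, -0.08849219]), 'joint_velocities': array([-0.00051753, -0.00204471,  0.00135608, -0.00303039, -0.00050605,
        0.00080668, -0.00080944]), 'tau': array([ 2.07492092e-03, -6.26747847e+01,  5.00563241e-02, -3.92430997e+01,
        1.64462038e-02,  6.94265880e-03, -5.07153641e-05]), 'position': array([ 0.18982331, -0.59514002,  0.24160175]), 'ee_rot': array([ 9.88103610e-01,  1.53788329e-01, -1.35711805e-04, -6.22630088e-04]), 'ft_force': array([-0.63112143,  0.1907307 , -0.31761747]), 'torque': array([ 0.05226551, -0.01680705, -0.04029576]), 'grasp_force': 0.0, 'grip_width': 0.9958851469193013}
['MotionError', 'camera', 'get_obs', 'hand_in', 'tcp_to_tips']
[(np.float64(472.416744871064), array([1.19236122, 0.38356944, 0.96296318])), (np.float64(479.4965515948122), array([0.50776402, 0.07978359, 1.0595358 ]))]
```

View pics/s0.png

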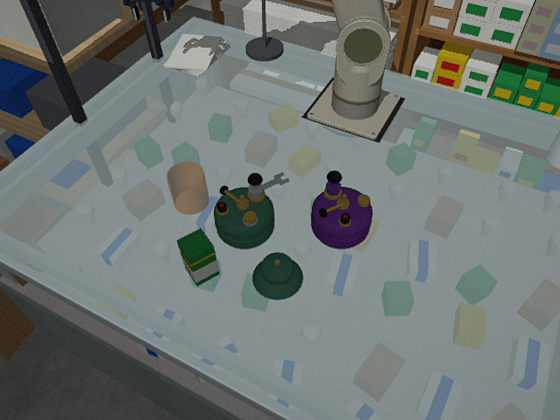

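View pics/t0.png

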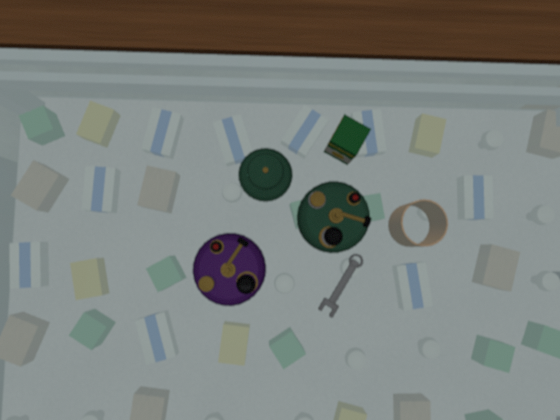

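The scene view shows the green tank at (245,218), with its black plunger at (255,180). In the top view the tank is at (334,217), the plunger at (333,236) and the pin at (355,198). Things it could be taken for: the purple tank at top (229,268), with its plunger at (247,284), and the green hood at top (265,174). I choose the green tank and check it in one close crop.

```bash
python3 - <<'E'
from h import *
a=cv2.imread('pics/t0.png')[170:260,280:380];b=cv2.imread('pics/s0.png')[165:255,200:300]
cv2.imwrite('pics/c0.png',np.hstack([cv2.resize(x,(400,360),interpolation=cv2.INTER_CUBIC) for x in(a,b)]))
print('plunger',pix('t0',333,236,.1575),pix('s0',255,178,.1575),'pin',pix('t0',355,198,.11),'thread',pix('t0',336,215,.124), 'hood',pix('t0',265,170,.07),'tips',tcp_to_tips)
E
```

```text
plunger [ 0.5361299  -0.04601489  0.1575    ] [ 0.54541457 -0.04227717  0.1575    ] pin [ 0.61444399 -0.09607269  0.11      ] thread [ 0.57849251 -0.05619972  0.124     ] hood [0.67352218 0.08528723 0.07      ] tips 0.011
```

View pics/c0.png

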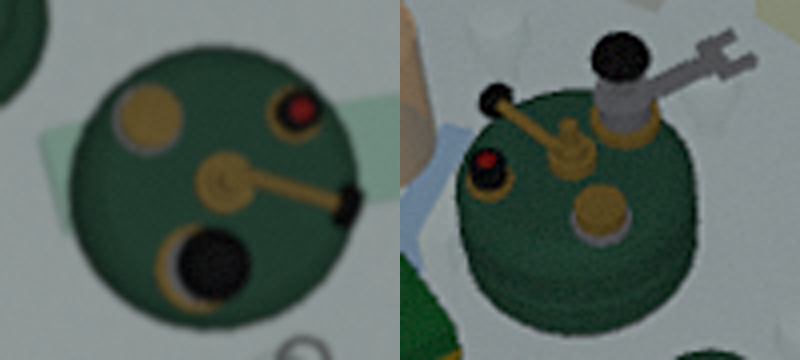

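The crop confirms it: green tank, black plunger button at top-view pixel (333,236), red pin diagonally opposite at (355,197). Thread to plunger measures 44 mm against the 45 mm given. I move over it with the gripper shut.

Emit:
apply_moves --rows '[{"x":26,"y":-22,"gripper":1},{"x":26,"y":-22,"gripper":1},{"x":26,"y":-22,"gripper":1},{"x":26,"y":-22,"gripper":1},{"x":26,"y":-22,"gripper":1}]' --newtons 30

```text
invalid input at $.rows[0]: expected keys x, y, z, ax, ay, az, gripper
```

Emit:
apply_moves --rows '[{"x":26,"y":-22,"gripper":1},{"x":26,"y":-22,"gripper":1},{"x":26,"y":-22,"gripper":1},{"x":26,"y":-22,"gripper":1},{"x":26,"y":-22,"gripper":1}]'

```text
invalid input at $.rows[0]: expected keys x, y, z, ax, ay, az, gripper
```

Emit:
apply_moves --rows '[{"x":26,"y":-22,"gripper":1},{"x":26,"y":-22,"gripper":1},{"x":26,"y":-22,"gripper":1},{"x":26,"y":-22,"gripper":1},{"gripper":1}]'

```text
invalid input at $.rows[0]: expected keys x, y, z, ax, ay, az, gripper
```

Emit:
apply_moves --rows '[{"x":26,"y":-22,"z":0,"ax":0,"ay":0,"az":0,"gripper":1},{"x":26,"y":-22,"z":0,"ax":0,"ay":0,"az":0,"gripper":1},{"x":26,"y":-22,"z":0,"ax":0,"ay":0,"az":0,"gripper":1},{"x":26,"y":-22,"z":0,"ax":0,"ay":0,"az":0,"gripper":1},{"x":26,"y":-22,"z":0,"ax":0,"ay":0,"az":0,"gripper":1}]' --newtons 30

```text
clock: 0.52
position: [0.2809, -0.4495, 0.242]
ee_rot: [0.988, 0.154, -0.0, -0.0]
ft_force: [0.9, 0.7, 0.5]
grip_width: 0.303
grasp_force: 0.0
```

Emit:
apply_moves --rows '[{"x":26,"y":-22,"z":0,"ax":0,"ay":0,"az":0,"gripper":1},{"x":26,"y":-22,"z":0,"ax":0,"ay":0,"az":0,"gripper":1},{"x":26,"y":-22,"z":0,"ax":0,"ay":0,"az":0,"gripper":1},{"x":26,"y":-22,"z":0,"ax":0,"ay":0,"az":0,"gripper":1},{"x":26,"y":-22,"z":0,"ax":0,"ay":0,"az":0,"gripper":1}]'

```text
clock: 0.93
position: [0.3712, -0.3052, 0.2422]
ee_rot: [0.988, 0.154, -0.0, 0.0]
ft_force: [1.1, -0.4, -0.3]
grip_width: -0.004
grasp_force: 0.0
```

Emit:
apply_moves --rows '[{"x":26,"y":-22,"z":0,"ax":0,"ay":0,"az":0,"gripper":1},{"x":26,"y":-22,"z":0,"ax":0,"ay":0,"az":0,"gripper":1},{"x":26,"y":-22,"z":0,"ax":0,"ay":0,"az":0,"gripper":1},{"x":26,"y":-22,"z":0,"ax":0,"ay":0,"az":0,"gripper":1},{"x":0,"y":0,"z":0,"ax":0,"ay":0,"az":0,"gripper":1}]'

```text
clock: 1.35
position: [0.4461, -0.1848, 0.2424]
ee_rot: [0.987, 0.158, 0.001, -0.001]
ft_force: [0.1, 0.5, 0.5]
grip_width: -0.004
grasp_force: 0.0
```

```bash
python3 - <<'E'
from h import *
snap('wrist','w1'); o=get_obs(); p=o['position']; M=R.from_quat(o['ee_rot']).as_matrix()
print(o['clock'],p,M.round(3),o['ft_force'],o['grip_width'])
print('target pixel',proj('w1',[.538,-.045,.1575]), (M.T@(np.array([.538,-.045,.1685])-p)*1e3).round(1), proj('w1',p+.011*M[:,2]))
E
```

```text
1.4 [ 0.44454934 -0.18798498  0.24221494] [[ 0.951  0.31   0.   ]
 [ 0.31  -0.951  0.001]
 [ 0.    -0.001 -1.   ]] [-0.18329484 -0.96182458 -0.00711651] -0.002012164643806649
target pixel (np.float64(94.56204717306738), np.float64(2.9206562887967493)) [ 133.1 -107.    73.8] (np.float64(284.24701260559334), np.float64(279.2785267655829))
```

View pics/w1.png

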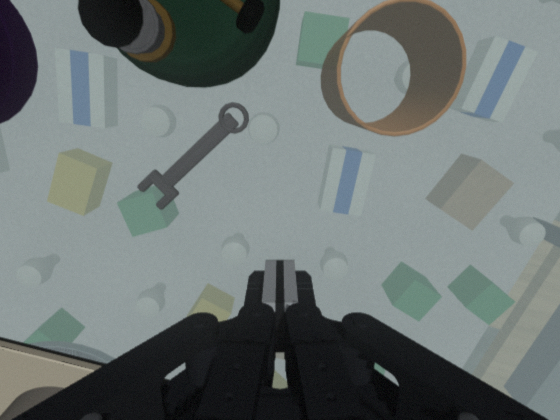

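The wrist view shows the plunger button at about (112,14), cut by the picture edge, and the fingertips at (280,275). I go nearer and look once more.

Emit:
apply_moves --rows '[{"x":22,"y":-24,"z":0,"ax":0,"ay":0,"az":0,"gripper":1},{"x":22,"y":-24,"z":0,"ax":0,"ay":0,"az":0,"gripper":1},{"x":22,"y":-24,"z":0,"ax":0,"ay":0,"az":0,"gripper":1},{"x":22,"y":-24,"z":0,"ax":0,"ay":0,"az":0,"gripper":1},{"x":0,"y":0,"z":0,"ax":0,"ay":0,"az":0,"gripper":1}]'

```text
clock: 1.82
position: [0.4992, -0.0675, 0.2423]
ee_rot: [0.988, 0.157, 0.001, -0.001]
ft_force: [-0.8, 1.5, 0.8]
grip_width: 0.001
grasp_force: 0.0
```

```bash
python3 - <<'E'
from h import *
snap('wrist','w2'); o=get_obs(); p=o['position']; M=R.from_quat(o['ee_rot']).as_matrix()
print(o['clock'],p,M.round(3),o['ft_force'])
print('target pixel',proj('w2',[.538,-.045,.1575]), (M.T@(np.array([.538,-.045,.1685])-p)*1e3).round(1), proj('w2',p+.011*M[:,2]), pix('w1',112,14,.1575))
E
```

```text
1.8667 [ 0.49832485 -0.07068565  0.24213994] [[ 0.951  0.308 -0.   ]
 [ 0.308 -0.951  0.001]
 [ 0.    -0.001 -1.   ]] [-0.65533518  0.11906131  0.20986405]
target pixel (np.float64(264.82546326461284), np.float64(157.325791624469)) [ 45.6 -12.1  73.7] (np.float64(284.717023083189), np.float64(278.100859898568)) [ 0.53556282 -0.05525015  0.1575    ]
```

View pics/w2.png

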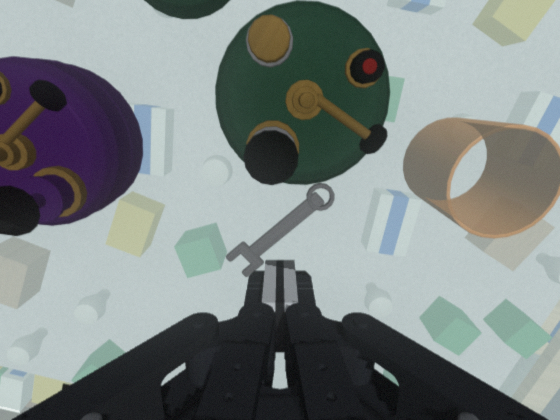

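The button shows at (271,157) and the red pin at (369,67). Together with the top-view fix, the target lies about x +44, y -9 mm in the tool frame. I move over it and go down to just above the button.

Emit:
apply_moves --rows '[{"x":22,"y":-5,"z":0,"ax":0,"ay":0,"az":0,"gripper":1},{"x":22,"y":-4,"z":0,"ax":0,"ay":0,"az":0,"gripper":1},{"x":0,"y":0,"z":30,"ax":0,"ay":0,"az":0,"gripper":1},{"x":0,"y":0,"z":30,"ax":0,"ay":0,"az":0,"gripper":1},{"x":0,"y":0,"z":0,"ax":0,"ay":0,"az":0,"gripper":1}]'

```text
clock: 2.28
position: [0.5338, -0.0531, 0.1768]
ee_rot: [0.988, 0.153, -0.004, -0.001]
ft_force: [-1.7, -0.0, -0.6]
grip_width: -0.004
grasp_force: 0.0
```

```bash
python3 - <<'E'
from h import *
snap('wrist','w3');snap('scene','s3'); o=get_obs(); p=o['position']
print(o['clock'],p,o['ft_force'])
a=cv2.imread('pics/w3.png')[120:400,80:480];b=cv2.imread('pics/s3.png')[135:235,200:300]
cv2.imwrite('pics/c3.png',np.hstack([cv2.resize(a,(400,280)),cv2.resize(b,(280,280),interpolation=cv2.INTER_CUBIC)]))
E
```

```text
2.3833 [ 0.53612019 -0.05279871  0.18207367] [1.07760452 0.37020453 0.62743995]
```

View pics/c3.png

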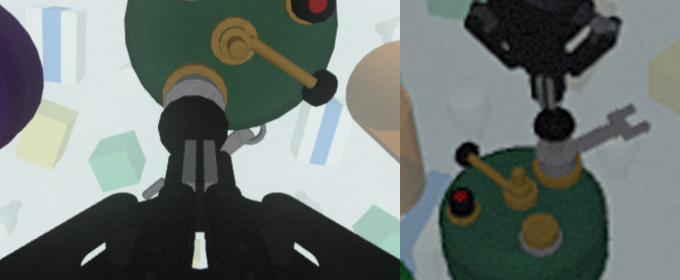

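```bash
python3 - <<'E'
from h import *
o=get_obs(); p=o['position']; M=R.from_quat(o['ee_rot']).as_matrix()
a=pix('w3',273,250,.155); b=pix('w2',271,157,.155)
for q in(a,b):print(q,(M.T@(q-p)*1e3).round(1))
print(proj('w3',p+.011*M[:,2]),[proj('w3',p+.011*M[:,2]+M@[.011,dy,0]) for dy in(-.01,.01)])
E
```

```text
[ 0.540236   -0.04787414  0.155     ] [ 5.5 -3.4 27.1]
[ 0.53902298 -0.0487792   0.155     ] [ 4.  -2.9 27.1]
(np.float64(279.82020603992646), np.float64(275.98582286082853)) [(np.float64(257.58951080967694), np.float64(254.29271583463202)), (np.float64(302.10980914308516), np.float64(254.3703502507282))]
```

Both looks agree: the button centre is at (0.5395, -0.0485), so I correct by x +5, y -3 and make a first stroke.

Emit:
apply_moves --rows '[{"x":5,"y":-3,"z":8,"ax":0,"ay":0,"az":0,"gripper":1},{"x":0,"y":0,"z":0,"ax":0,"ay":0,"az":0,"gripper":1},{"x":0,"y":0,"z":14,"ax":0,"ay":0,"az":0,"gripper":1},{"x":0,"y":0,"z":13,"ax":0,"ay":0,"az":0,"gripper":1},{"x":0,"y":0,"z":0,"ax":0,"ay":0,"az":0,"gripper":1}]'

```text
clock: 2.8
position: [0.5427, -0.0467, 0.1484]
ee_rot: [0.988, 0.154, 0.002, 0.0]
ft_force: [4.3, 0.0, 9.9]
grip_width: 0.0
grasp_force: 5.1
```

```bash
python3 - <<'E'
from h import *
snap('scene','s4'); o=get_obs(); print(o['clock'],o['position'],o['ft_force'],o['torque'])
E
```

```text
2.85 [ 0.54288673 -0.04671862  0.14937887] [-0.6521049   0.18935278 10.91042981] [0.11392665 0.05027424 0.02506371]
```

Force is 10.9 N with about 19 mm of travel, so it is not quite at the stop. I press a bit further.

Emit:
apply_moves --rows '[{"x":0,"y":0,"z":5,"ax":0,"ay":0,"az":0,"gripper":1},{"x":0,"y":0,"z":0,"ax":0,"ay":0,"az":0,"gripper":1}]'

```text
clock: 3.02
position: [0.5431, -0.0467, 0.1465]
ee_rot: [0.988, 0.154, 0.003, 0.001]
ft_force: [-3.4, 0.7, 21.8]
grip_width: -0.003
grasp_force: 10.9
```

Emit:
apply_moves --rows '[{"x":0,"y":0,"z":-15,"ax":0,"ay":0,"az":0,"gripper":1},{"x":0,"y":0,"z":-15,"ax":0,"ay":0,"az":0,"gripper":1},{"x":0,"y":0,"z":0,"ax":0,"ay":0,"az":0,"gripper":1},{"x":0,"y":0,"z":0,"ax":0,"ay":0,"az":0,"gripper":1},{"x":0,"y":0,"z":0,"ax":0,"ay":0,"az":0,"gripper":1}]'

```text
clock: 3.43
position: [0.5408, -0.047, 0.1724]
ee_rot: [0.988, 0.154, 0.0, 0.0]
ft_force: [-0.2, 0.4, 0.2]
grip_width: 0.003
grasp_force: 0.0
```

The stop is reached (21.8 N) and the plunger is released. Now more full strokes.

Emit:
apply_moves --rows '[{"x":0,"y":0,"z":15,"ax":0,"ay":0,"az":0,"gripper":1},{"x":0,"y":0,"z":15,"ax":0,"ay":0,"az":0,"gripper":1},{"x":0,"y":0,"z":0,"ax":0,"ay":0,"az":0,"gripper":1},{"x":0,"y":0,"z":0,"ax":0,"ay":0,"az":0,"gripper":1}]'

```text
clock: 3.77
position: [0.5423, -0.0469, 0.1462]
ee_rot: [0.988, 0.154, 0.002, 0.001]
ft_force: [-11.7, 0.1, 39.9]
grip_width: -0.003
grasp_force: 19.7
```

Emit:
apply_moves --rows '[{"x":0,"y":0,"z":-15,"ax":0,"ay":0,"az":0,"gripper":1},{"x":0,"y":0,"z":-15,"ax":0,"ay":0,"az":0,"gripper":1},{"x":0,"y":0,"z":0,"ax":0,"ay":0,"az":0,"gripper":1},{"x":0,"y":0,"z":0,"ax":0,"ay":0,"az":0,"gripper":1},{"x":0,"y":0,"z":0,"ax":0,"ay":0,"az":0,"gripper":1}]'

```text
clock: 4.18
position: [0.5402, -0.0469, 0.1712]
ee_rot: [0.988, 0.154, -0.001, -0.0]
ft_force: [-0.3, 0.1, -1.0]
grip_width: -0.002
grasp_force: 0.0
```

Emit:
apply_moves --rows '[{"x":0,"y":0,"z":15,"ax":0,"ay":0,"az":0,"gripper":1},{"x":0,"y":0,"z":15,"ax":0,"ay":0,"az":0,"gripper":1},{"x":0,"y":0,"z":0,"ax":0,"ay":0,"az":0,"gripper":1},{"x":0,"y":0,"z":0,"ax":0,"ay":0,"az":0,"gripper":1}]'

```text
clock: 4.52
position: [0.5419, -0.0469, 0.1462]
ee_rot: [0.988, 0.154, 0.001, 0.001]
ft_force: [-15.3, -0.2, 46.4]
grip_width: 0.001
grasp_force: 22.8
```

Emit:
apply_moves --rows '[{"x":0,"y":0,"z":-15,"ax":0,"ay":0,"az":0,"gripper":1},{"x":0,"y":0,"z":-15,"ax":0,"ay":0,"az":0,"gripper":1},{"x":0,"y":0,"z":0,"ax":0,"ay":0,"az":0,"gripper":1},{"x":0,"y":0,"z":0,"ax":0,"ay":0,"az":0,"gripper":1},{"x":0,"y":0,"z":0,"ax":0,"ay":0,"az":0,"gripper":1}]'

```text
clock: 4.93
position: [0.5401, -0.047, 0.1708]
ee_rot: [0.988, 0.154, -0.001, -0.0]
ft_force: [-0.1, -0.4, -0.3]
grip_width: 0.004
grasp_force: 0.0
```

```bash
python3 - <<'E'
from h import *
snap('wrist','w5');snap('scene','s5'); o=get_obs(); print(o['clock'],o['position'],o['ft_force'])
E
```

```text
5.0333 [ 0.54007832 -0.04690298  0.17089407] [ 0.54835044 -0.05964719  0.28825663]
```

Force at the stop creeps up (46 N), so I shorten the overpress and continue.

Emit:
apply_moves --rows '[{"x":0,"y":0,"z":14,"ax":0,"ay":0,"az":0,"gripper":1},{"x":0,"y":0,"z":13,"ax":0,"ay":0,"az":0,"gripper":1},{"x":0,"y":0,"z":0,"ax":0,"ay":0,"az":0,"gripper":1},{"x":0,"y":0,"z":0,"ax":0,"ay":0,"az":0,"gripper":1}]'

```text
clock: 5.37
position: [0.5418, -0.0468, 0.1466]
ee_rot: [0.988, 0.154, 0.001, 0.0]
ft_force: [-3.4, -0.5, 15.4]
grip_width: 0.002
grasp_force: 8.1
```

Emit:
apply_moves --rows '[{"x":0,"y":0,"z":-15,"ax":0,"ay":0,"az":0,"gripper":1},{"x":0,"y":0,"z":-14,"ax":0,"ay":0,"az":0,"gripper":1},{"x":0,"y":0,"z":0,"ax":0,"ay":0,"az":0,"gripper":1},{"x":0,"y":0,"z":0,"ax":0,"ay":0,"az":0,"gripper":1},{"x":0,"y":0,"z":0,"ax":0,"ay":0,"az":0,"gripper":1}]'

```text
clock: 5.78
position: [0.5402, -0.0469, 0.1731]
ee_rot: [0.988, 0.154, -0.001, -0.0]
ft_force: [0.1, 0.8, 0.1]
grip_width: 0.001
grasp_force: 0.0
```

```bash
python3 - <<'E'
from h import *
snap('wrist','w6');snap('scene','s6'); o=get_obs(); print(o['clock'],o['position'],o['ft_force'])
r=[cv2.resize(cv2.imread(f'pics/{f}.png')[165:255,200:300],(260,234),interpolation=cv2.INTER_CUBIC) for f in('s0','s5','s6')]
w=[cv2.resize(cv2.imread(f'pics/{f}.png')[60:340,130:530],(390,273)) for f in('w3','w6')]
cv2.imwrite('pics/c6.png',np.vstack([np.hstack(r),np.hstack(w)]))
E
```

```text
5.8833 [ 0.54016769 -0.04686531  0.17307344] [ 0.30705063  0.27294203 -0.34320565]
```

View pics/c6.png

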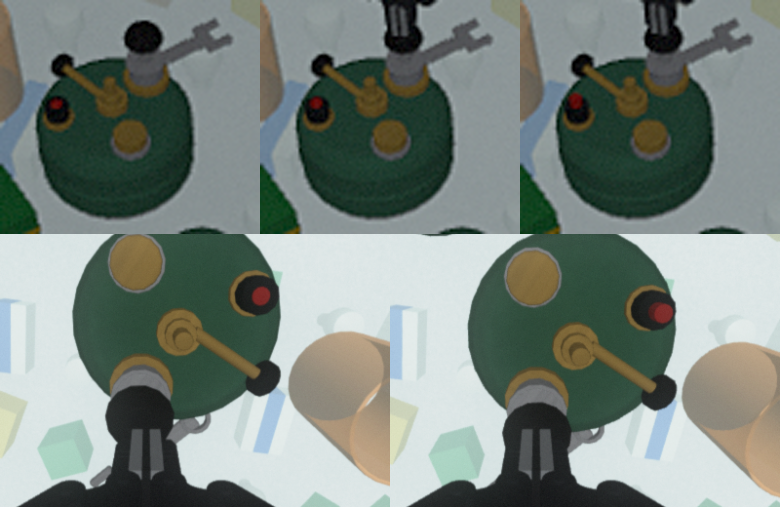

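After four strokes the red pin is partly out in the scene crop, and the tank has not moved. Extra strokes do no harm, so I do more full ones, from z 0.173 down 28 mm.

Emit:
apply_moves --rows '[{"x":0,"y":0,"z":15,"ax":0,"ay":0,"az":0,"gripper":1},{"x":0,"y":0,"z":14,"ax":0,"ay":0,"az":0,"gripper":1},{"x":0,"y":0,"z":0,"ax":0,"ay":0,"az":0,"gripper":1},{"x":0,"y":0,"z":0,"ax":0,"ay":0,"az":0,"gripper":1}]'

```text
clock: 6.22
position: [0.5419, -0.0468, 0.1466]
ee_rot: [0.988, 0.154, 0.001, 0.0]
ft_force: [0.1, 0.1, 14.2]
grip_width: -0.0
grasp_force: 7.5
```

Emit:
apply_moves --rows '[{"x":0,"y":0,"z":-15,"ax":0,"ay":0,"az":0,"gripper":1},{"x":0,"y":0,"z":-14,"ax":0,"ay":0,"az":0,"gripper":1},{"x":0,"y":0,"z":0,"ax":0,"ay":0,"az":0,"gripper":1},{"x":0,"y":0,"z":0,"ax":0,"ay":0,"az":0,"gripper":1},{"x":0,"y":0,"z":0,"ax":0,"ay":0,"az":0,"gripper":1}]'

```text
clock: 6.63
position: [0.5402, -0.0469, 0.1732]
ee_rot: [0.988, 0.154, -0.001, -0.0]
ft_force: [0.5, -0.7, 0.3]
grip_width: 0.003
grasp_force: 0.0
```

```bash
cat > red.py <<'E'
from h import *
import sys
n=sys.argv[1]; snap('wrist','w'+n);snap('scene','s'+n); o=get_obs(); print(o['clock'],o['position'],o['ft_force'])
for f in('s0','s5','s6','s'+n,'w3','w5','w6','w'+n):
    a=cv2.imread(f'pics/{f}.png').astype(int); m=(a[:,:,2]>90)&(a[:,:,2]>2.2*a[:,:,1])&(a[:,:,2]>2.2*a[:,:,0])
    if f[0]=='s': m[:,:200]=0;m[:,300:]=0;m[:165]=0;m[255:]=0
    y,x=np.nonzero(m); print(f,len(x),x.mean().round(1),y.mean().round(1),y.min(),y.max())
E
python3 red.py 7
```

```text
6.7333 [ 0.54020059 -0.04690209  0.17311724] [-0.54312602 -1.24318837  0.28171682]
s0 5 221.2 204.6 204 205
s5 8 221.1 204.1 203 205
s6 8 220.8 202.8 201 205
s7 9 220.6 201.3 200 205
w3 265 397.4 123.1 114 132
w5 277 407.4 139.8 131 149
w6 292 409.8 140.9 131 150
w7 289 412.6 141.9 133 152
```

Emit:
apply_moves --rows '[{"x":0,"y":0,"z":15,"ax":0,"ay":0,"az":0,"gripper":1},{"x":0,"y":0,"z":14,"ax":0,"ay":0,"az":0,"gripper":1},{"x":0,"y":0,"z":0,"ax":0,"ay":0,"az":0,"gripper":1},{"x":0,"y":0,"z":0,"ax":0,"ay":0,"az":0,"gripper":1}]'

```text
clock: 7.07
position: [0.5422, -0.0468, 0.1466]
ee_rot: [0.988, 0.154, 0.002, 0.0]
ft_force: [1.1, 0.6, 11.4]
grip_width: -0.0
grasp_force: 6.0
```

Emit:
apply_moves --rows '[{"x":0,"y":0,"z":-15,"ax":0,"ay":0,"az":0,"gripper":1},{"x":0,"y":0,"z":-14,"ax":0,"ay":0,"az":0,"gripper":1},{"x":0,"y":0,"z":0,"ax":0,"ay":0,"az":0,"gripper":1},{"x":0,"y":0,"z":0,"ax":0,"ay":0,"az":0,"gripper":1},{"x":0,"y":0,"z":0,"ax":0,"ay":0,"az":0,"gripper":1}]'

```text
clock: 7.48
position: [0.5402, -0.0469, 0.1731]
ee_rot: [0.988, 0.154, -0.001, -0.0]
ft_force: [0.5, -0.4, -0.9]
grip_width: -0.0
grasp_force: 0.0
```

```bash
python3 red.py 8
```

```text
7.5833 [ 0.5401969  -0.04691579  0.17311556] [ 0.5191358  -0.42799784  0.2180577 ]
s0 5 221.2 204.6 204 205
s5 8 221.1 204.1 203 205
s6 8 220.8 202.8 201 205
s8 7 220.4 201.4 200 205
w3 265 397.4 123.1 114 132
w5 277 407.4 139.8 131 149
w6 292 409.8 140.9 131 150
w8 290 412.6 141.9 132 152
```

The pin stopped rising between strokes 5 and 6, but stroke 6 pressed with only 11.4 N. I add two slightly deeper strokes to be sure.

Emit:
apply_moves --rows '[{"x":0,"y":0,"z":15,"ax":0,"ay":0,"az":0,"gripper":1},{"x":0,"y":0,"z":15,"ax":0,"ay":0,"az":0,"gripper":1},{"x":0,"y":0,"z":0,"ax":0,"ay":0,"az":0,"gripper":1},{"x":0,"y":0,"z":0,"ax":0,"ay":0,"az":0,"gripper":1}]'

```text
clock: 7.92
position: [0.5427, -0.0468, 0.1465]
ee_rot: [0.988, 0.154, 0.002, 0.001]
ft_force: [-2.3, -0.1, 20.3]
grip_width: -0.001
grasp_force: 10.0
```

Emit:
apply_moves --rows '[{"x":0,"y":0,"z":-15,"ax":0,"ay":0,"az":0,"gripper":1},{"x":0,"y":0,"z":-15,"ax":0,"ay":0,"az":0,"gripper":1},{"x":0,"y":0,"z":0,"ax":0,"ay":0,"az":0,"gripper":1},{"x":0,"y":0,"z":0,"ax":0,"ay":0,"az":0,"gripper":1},{"x":0,"y":0,"z":0,"ax":0,"ay":0,"az":0,"gripper":1}]'

```text
clock: 8.33
position: [0.5402, -0.0469, 0.1732]
ee_rot: [0.988, 0.154, -0.001, -0.0]
ft_force: [0.5, -0.3, 1.1]
grip_width: -0.002
grasp_force: 0.0
```

Emit:
apply_moves --rows '[{"x":0,"y":0,"z":15,"ax":0,"ay":0,"az":0,"gripper":1},{"x":0,"y":0,"z":15,"ax":0,"ay":0,"az":0,"gripper":1},{"x":0,"y":0,"z":0,"ax":0,"ay":0,"az":0,"gripper":1},{"x":0,"y":0,"z":0,"ax":0,"ay":0,"az":0,"gripper":1}]'

```text
clock: 8.67
position: [0.5428, -0.0468, 0.1465]
ee_rot: [0.988, 0.154, 0.002, 0.001]
ft_force: [-1.8, -0.6, 22.7]
grip_width: 0.003
grasp_force: 11.3
```

Emit:
apply_moves --rows '[{"x":0,"y":0,"z":-15,"ax":0,"ay":0,"az":0,"gripper":1},{"x":0,"y":0,"z":-15,"ax":0,"ay":0,"az":0,"gripper":1},{"x":0,"y":0,"z":0,"ax":0,"ay":0,"az":0,"gripper":1},{"x":0,"y":0,"z":0,"ax":0,"ay":0,"az":0,"gripper":1},{"x":0,"y":0,"z":0,"ax":0,"ay":0,"az":0,"gripper":1}]'

```text
clock: 9.08
position: [0.5401, -0.047, 0.1729]
ee_rot: [0.988, 0.154, -0.001, -0.0]
ft_force: [0.3, 0.1, 0.4]
grip_width: 0.001
grasp_force: 0.0
```

```bash
python3 red.py 9; python3 - <<'E'
from h import *
a=pix('w3',397.4,123.1,.110); print('pin0',a)
for z in(.110,.117,.120,.124): print(z,proj('w9',[a[0],a[1],z]),proj('s9',[a[0],a[1],z]))
E
```

```text
9.1833 [ 0.54007356 -0.04690963  0.17292957] [-0.62701231 -0.55207342 -0.79626294]
s0 5 221.2 204.6 204 205
s5 8 221.1 204.1 203 205
s6 8 220.8 202.8 201 205
s9 6 220.3 200.8 200 202
w3 265 397.4 123.1 114 132
w5 277 407.4 139.8 131 149
w6 292 409.8 140.9 131 150
w9 299 413.0 141.5 132 151
pin0 [ 0.61689465 -0.09723208  0.11      ]
0.11 (np.float64(404.61196022087125), np.float64(138.85070434059028)) (np.float64(221.2008560318185), np.float64(203.49271487003125))
0.117 (np.float64(409.0891973243745), np.float64(140.35467632438025)) (np.float64(220.86992444380473), np.float64(201.57096843614536))
0.12 (np.float64(411.1077704769616), np.float64(141.0327457226585)) (np.float64(220.72710657767414), np.float64(200.74161356380162))
0.124 (np.float64(413.8992287679623), np.float64(141.9704389844914)) (np.float64(220.53574966054302), np.float64(199.6303885057669))
```

The red pin sits at wrist pixel (413,141.5). The projection for fully out (124 mm) is (413.9,142), and the pin has not moved since stroke 5. I retreat straight up and check.

Emit:
apply_moves --rows '[{"x":0,"y":0,"z":-25,"ax":0,"ay":0,"az":0,"gripper":1},{"x":0,"y":0,"z":-25,"ax":0,"ay":0,"az":0,"gripper":1},{"x":-15,"y":0,"z":-25,"ax":0,"ay":0,"az":0,"gripper":1},{"x":-25,"y":0,"z":-10,"ax":0,"ay":0,"az":0,"gripper":1},{"x":-25,"y":0,"z":0,"ax":0,"ay":0,"az":0,"gripper":1}]'

```text
clock: 9.6
position: [0.4793, -0.0663, 0.2609]
ee_rot: [0.988, 0.154, 0.001, 0.0]
ft_force: [0.5, -0.2, 0.0]
grip_width: 0.001
grasp_force: 0.0
```

Emit:
apply_moves --rows '[{"x":0,"y":0,"z":0,"ax":0,"ay":0,"az":0,"gripper":1},{"x":0,"y":0,"z":0,"ax":0,"ay":0,"az":0,"gripper":1},{"x":0,"y":0,"z":0,"ax":0,"ay":0,"az":0,"gripper":1}]'

```text
clock: 9.85
position: [0.479, -0.0665, 0.2588]
ee_rot: [0.988, 0.154, -0.0, -0.0]
ft_force: [0.6, -0.3, -0.2]
grip_width: -0.001
grasp_force: 0.0
```

```bash
python3 red.py 10; python3 - <<'E'
from h import *
r=[cv2.resize(cv2.imread(f'pics/{f}.png')[150:310,150:400],(375,240),interpolation=cv2.INTER_CUBIC) for f in('s0','s10')]
cv2.imwrite('pics/c10.png',np.vstack([np.hstack(r),cv2.copyMakeBorder(cv2.resize(cv2.imread('pics/w10.png'),(440,330)),0,0,0,310,0)]))
E
```

```text
9.95 [ 0.47925564 -0.06617303  0.2587232 ] [ 0.4535247  -0.52802064  0.32175242]
s0 5 221.2 204.6 204 205
s5 8 221.1 204.1 203 205
s6 8 220.8 202.8 201 205
s10 7 220.3 201.0 200 202
w3 265 397.4 123.1 114 132
w5 277 407.4 139.8 131 149
w6 292 409.8 140.9 131 150
w10 151 379.0 35.5 29 42
```

View pics/c10.png

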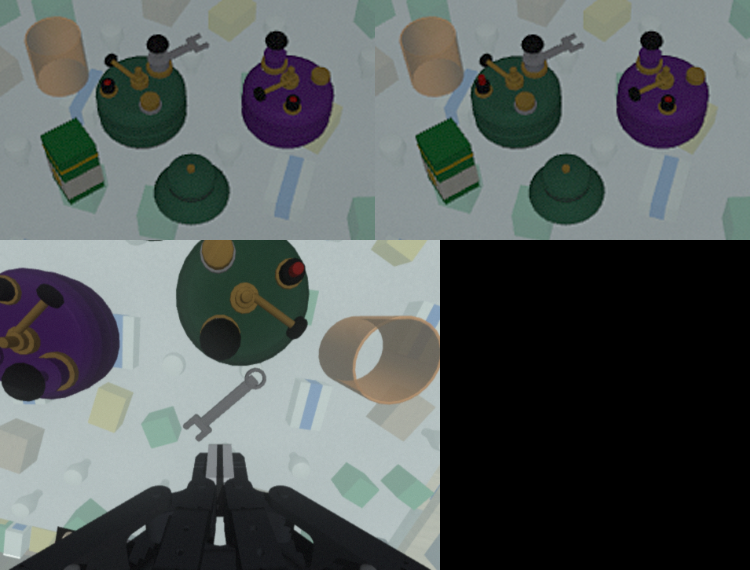

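The green tank and its neighbours stand where they were. The pin is out at crop (483,82) and the plunger is up. The hand is clear, so I hand in.

```bash
python3 -c "
from workcell import *
print(hand_in())"
```

```text
the job is handed in; nothing more can be done
None
```

I pumped the green tank with eight full strokes; the camera views put the red pin fully out, with the tank and its neighbours unmoved, the hand clear and the job handed in, though two early strokes pressed the plunger with about 40 and 46 N at the fingertips.

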